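Load a test cassette under the sprung dust flap of a bench reader

TASK

Load the test cassette into the reader: with one fingertip press the bar beside the lane down so that the spring-closed dust flap stands open, and keep it open while another fingertip pushes the cassette along the lane and under the flap until it is fully home against the rear stop. Then draw the fingers back and let the flap spring shut behind the cassette. Only push: do not pick the cassette up, and leave the dish, cap, bottle and timer around the reader where they are.

Things in the scene. Friction and masses are not known exactly. Their poses are not given: they have to be found in the camera images.
- reader: white bench cassette reader, 300 x 72 mm, fixed on the table. Origin: on the table under the middle of the bay mouth; x runs along the lane into the bay (away from the robot), y left, z up. 'Reader x, y' below are in this frame. A straight lane leads to the bay; the lane is open from above in front of the mouth (x < 0), the bay (x 0 to 88 mm) is covered by the flap
- bay_mouth (a point): middle of the bay mouth on the lane floor (reader x 0, y 0, 22 mm above the table); reader axes. The lane is 42 mm wide (y -21 to +21) and begins at x = -150 mm. Its right rail (y -21 to -25) is only 5 mm high above the lane floor, so a finger may pass over it; the left rail (y 21 to 24) is 8 mm
- rear_stop (a point): middle of the rear stop on the lane floor, reader x = +88 mm: front face of the housing, which is 68 mm high above the table and reaches to x = 148 mm
- shaft (a point): point on the flap's hinge axis at the mouth: reader x 0, y +26, 39 mm above the table. A steel shaft 7 mm thick (11 mm along the bar) runs along reader x from x = -150 to +90. Fingers straddle it: one on the press bar to its left, one in the lane to its right
- flap (a joint): angle of the grey dust flap, rad: 0 shut (at the start) to 1.4. A see-saw on the shaft: pressing the bar on its left down swings the cover on its right up. A spring (0.05 N m shut, 0.1 open) shuts it when released; a few newtons 30 mm left of the shaft hold it. A 15 mm fingertip centred at reader y +56 mm, its end 7 mm above the lane floor, holds it about 1.2 rad open
- cover_edge (a point): middle of the cover's front edge at its free right side (moves with the flap). Cover: 48 mm wide, 3 mm thick, level over the bay when shut, reader x 0 to 86. A lip hangs from its front (x 0 to 3, y -10 to +14) to 6 mm above the lane floor and stops the cassette while shut. At 1.2 rad all this is within 22 mm of the shaft, up to 85 mm above the table: a finger in the lane at y -10 passes it
- bar_edge (a point): middle of the upper left edge of the press bar (moves with the flap); at rest reader x -62, y +58, 72 mm above the table. The bar is a 3 mm plate from x = -145 to +20 mm, sloping up to the left at 45 degrees when shut, its edge 46 mm from the shaft axis. It can be pressed anywhere along its length and a fingertip can slide along it while holding it down
- cassette: grey plastic test cassette, 80 mm long (its x, along the lane) x 40 x 12 mm high, 0.05 to 0.08 kg, with a small black-and-white window; loose, lying flat on the lane in front of the bay mouth. Origin: centre of its underside. Fully home its origin is at reader x = +48 mm and its rear end 8 mm inside the mouth
- petri_dish: closed round dish, 60 mm diameter, 14 mm high, bystander on the table right of the reader; origin: centre of its underside
- screw_cap: blue screw cap, 36 mm diameter, 23 mm high, bystander right of the reader; origin: centre of its underside
- small_bottle: white plastic bottle with cap, 42 mm diameter, 71 mm high, bystander right of the reader; origin: centre of its underside
- timer: bench timer, 62 x 62 x 16 mm, bystander left of the reader; origin: centre of its underside
Not all that is in view belongs to the job. Several things have the shape of the cassette; the one meant has the colours described above.

How it is judged:
By the outcome, as a careful person would: the job done as asked, in the order asked, and still so for the second after the job is handed in, with the robot touching nothing.
It also fails if it takes over 35 s, if anything falls off the work surface, if the arm or the gripper's body presses on something with over 40 N, if the wrist force passes 120 N, or if a joint passes its speed limit or range.

ROBOT

A 7-joint arm with a two-finger parallel gripper is mounted at the origin on a cart in front of the work surface, level with it; the furniture and walls round the work are solid. World frame = base frame: x ahead of the robot, y to its left, z up, the work surface at z = 0. Lengths are in m, angles in rad, forces in N, time in s.
With the tool pointing down it reaches from about 0.4 to 0.85 m from the base axis. Payload 10.4 kg.
Tool frame: the origin (TCP) lies on the centre line of the jaws, within the pads' length; the fingertips stand 25 mm ahead of it and the grasp point (between the pads) lies 6 mm ahead of it (robot.nose_length is the distance from the TCP to the fingertips, in m); z points along the fingers, y is the line along which they close (so a half turn about z gives the same grasp; the last joint's range is limited). The gripper opens to 87 mm and grips with 3 to 60 N. Pads are 19 mm wide; open, the fingers measure 117 mm over their backs; the gripper's body (75 mm by 190 mm) begins 51 mm behind the grasp point.
Start: joints at [1.153, 0.332, -0.065, 1.46, 0.022, 1.35, -0.088], TCP at [0.24, -0.577, 0.248] pointing down, gripper open.
Joint ranges: [-2.6, 2.6], [-0.5, 2.12], [-1.47, 1.34], [0.16, 2.42], [-1.27, 4.41], [0.06, 2.06], [-2.6, 2.6]. Speed limits (rad/s): [2.22, 2.22, 2.79, 2.79, 3.14, 3.14, 3.14].

INTERFACE

Orientations are given as a unit quaternion [x, y, z, w].
In Python, from bench import robot gives the robot as it stands. The module is installed in compiled form; this text tells all that it offers.
- The arm moves only by the tool move_arm, never from a script. Its argument "deltas" is a list of rows, each a list of 3 entries, a list of its own where there are three numbers: the turn, a rotation vector about the world's x, y, z in degrees, then the shift along the world's x, y, z in cm, then the opening, from 0 (shut) to 1 (fully open). In form: [[[ax, ay, az], [tx, ty, tz], claw], ...]. A call has 1 to 10 rows; each row shifts and turns the commanded pose from where the row before left it; what a row does not reach is not made up. A row lasts 1/12 s, in which the tool goes at most 41.7 mm and 7.16 degrees, less where a joint would pass 70% of its speed; a pose out of reach is approached as far as the arm can. A call is refused whole if a number of a shift passes 4.17 or a number of a turn 7.16, either way. A call with a gripper value outside its range is refused whole. The fingers move at their own pace and stop on an object; the grip force is fixed at half the most. Time passes only in rows, so rows that do not move let the fingers close. It gives the time, the measured TCP pose, the force, the opening and the grip force at its end, in the units of the state.
- robot.read_state(): the state, without advancing time (a new reading comes with each control period).
- robot.grab_frame(name): name is "scene" or "top" or "wrist"; returns the picture (420x560x3 uint8, blue, green, red); there is no depth.
- robot.camera_params(name): a dict with "mtx" (3x3 intrinsics, pixels), "camera_from_world" (4x4, takes a point from world to camera coordinates); the wrist camera has in their place "hand_eye" (4x4, takes a point from camera to tool coordinates, whose origin is the TCP and whose axes are the flange's). Camera axes: x right, y up, looking along -z (the intrinsics and any distortion apply to the point x, -y, -z); pixel columns grow to the right and rows downward; lengths in m; the calibration is good to about 2 mm. A picture is of the moment at which its call begins: read the wrist's pose just before it. camera_params takes no time and is no camera call.
- robot.job_done(): hands the job in; it is judged then, once.
The state is a dict: "clock": time; "joint_pos": joint angles; "qd": joint speeds; "effort": joint torques, N m; "position": TCP position; "tcp_rot": TCP orientation; "wrist_force": force on the tool from outside, world axes, zero at the start; "ft_torque": the same for the moment, N m; "opening": finger opening in m; "finger_force": force on a finger pad.
Only numpy, scipy, OpenCV 4.12 (cv2) and the standard library are available. Lean on these libraries where they do the work, as an engineer would, in place of code of your own. Each camera call takes 0.05 s, during which the arm holds its last target. There are 200 camera calls.

## Working session

There is one attempt and no reset: what is moved stays moved. The work goes in short steps, Python scripts to look and compute and a tool call to move; the robot and the scene stay as the last step left them, time stands still between calls to the robot, and variables do not carry over. Pictures are saved under pics/ and viewed, at most 10 in all, crops included, and the job is handed in when it is done.

Besides the shell and the picture viewer there is one more tool, called after "Call:" as name([rows], argument=value, ...), one row to a line, values as JSON. move_arm: Moves the arm, as the interface text tells. Its arguments: {"type":"object","properties":{"deltas":{"type":"array"}},"required":["deltas"]}

```bash
mkdir -p pics
python3 - <<'E'
from bench import robot
import cv2,numpy as np
s=robot.read_state();print(s)
for n in("scene","top"):
    cv2.imwrite(f"pics/{n}0.png",robot.grab_frame(n));p=robot.camera_params(n);print(n,p)
print(robot.camera_params("wrist"),robot.nose_length)
E
```

```text
{'clock': 0.0, 'joint_pos': array([ 1.15339194,  0.33282587, -0.06469203,  1.46094073,  0.02162857,
        1.34991994, -0.0885157 ]), 'qd': array([ 0.00317393, -0.00168593, -0.00077315,  0.00171735,  0.00023441,
        0.00169711,  0.00065213]), 'effort': array([-9.98391010e-05, -6.23254466e+01,  2.46639299e-02, -3.89907718e+01,
       -6.14155177e-02,  3.95416003e-02,  1.24789021e-04]), 'position': array([ 0.2402374 , -0.57659701,  0.24678293]), 'tcp_rot': array([ 9.80578741e-01,  1.96124563e-01, -1.84447074e-04, -6.74038163e-04]), 'wrist_force': array([-0.35042109,  0.43466474,  0.10613484]), 'ft_torque': array([ 0.00761416, -0.00365247,  0.01642106]), 'finger_force': 0.0, 'opening': 0.08694491899229487}
scene {'mtx': array([[468.56730842,   0.        , 274.61884644],
       [  0.        , 468.56730842, 211.08086944],
       [  0.        ,   0.        ,   1.        ]]), 'camera_from_world': array([[-0.76603886, -0.64271768, -0.00992188,  0.39622872],
       [ 0.49658954, -0.60153232,  0.62574571, -0.36624344],
       [-0.40814616,  0.47441843,  0.77996402, -0.61688146],
       [ 
[... 406 characters left out ...]
-01],
       [-1.96326926e-01,  4.88908395e-03,  9.80526305e-01,
        -1.01142197e+00],
       [ 0.00000000e+00,  0.00000000e+00,  0.00000000e+00,
         1.00000000e+00]])}
{'mtx': array([[304.79264128,   0.        , 278.92219148],
       [  0.        , 304.79264128, 213.92720876],
       [  0.        ,   0.        ,   1.        ]]), 'hand_eye': array([[-8.61315180e-05,  9.67181642e-01,  2.54085940e-01,
         6.87065139e-02],
       [ 9.99999994e-01,  6.62570346e-05,  8.67774503e-05,
        -6.83877280e-04],
       [ 6.70945759e-05,  2.54085946e-01, -9.67181641e-01,
        -1.36025352e-01],
       [ 0.00000000e+00,  0.00000000e+00,  0.00000000e+00,
         1.00000000e+00]])} 0.025
```

View pics/top0.png

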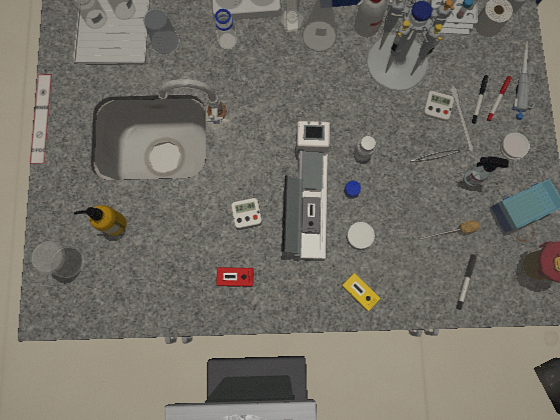

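View pics/scene0.png

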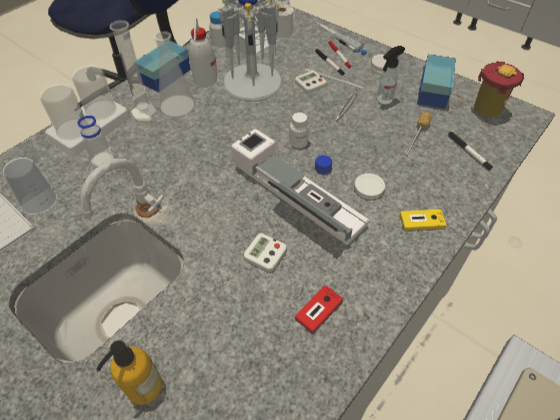

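The top view shows the reader's white housing near (313,135), the lane front near (312,258), the press bar near x≈290 and the cassette near (311,210). I'll zoom in for accurate corners.

Run:
```python
import cv2
a=cv2.imread("pics/top0.png")[110:270,270:390]
b=cv2.imread("pics/scene0.png")[120:250,225:385]
a=cv2.resize(a,None,fx=3.7,fy=3.7,interpolation=cv2.INTER_CUBIC)
cv2.imwrite("pics/topc.png",a)
```

```text
(no output)
```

View pics/topc.png

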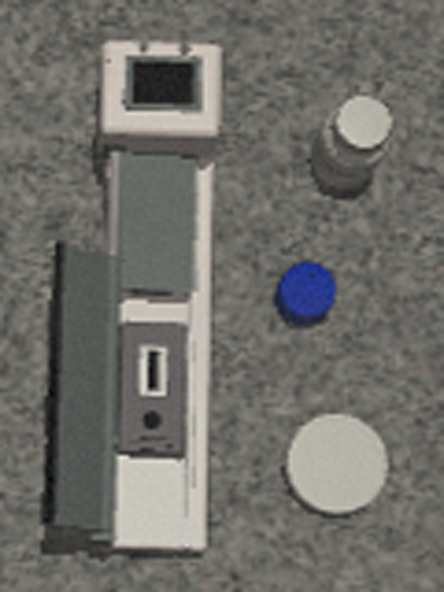

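```bash
cat > h.py <<'E'
import numpy as np
from bench import robot
def ray(name,uv,z):
    p=robot.camera_params(name);T=np.array(p["camera_from_world"]);K=p["mtx"]
    R=T[:3,:3];o=-R.T@T[:3,3]
    d=np.linalg.inv(K)@np.array([uv[0],uv[1],1]);d=R.T@(d*[1,-1,-1])
    return o+d*(z-o[2])/d[2]
E
python3 - <<'E'
from h import *
P=dict(hTL=(103,44,.068),hTR=(220,46,.068),hBL=(102,135,.068),hBR=(218,137,.068),
covFR=(194,293,.042),covBR=(197,155,.042),covFL=(117,288,.042),
cFL=(120,323,.034),cFR=(187,321,.034),cRR=(184,456,.034),cRL=(118,453,.034),
laneR=(205,549,.022),laneL=(115,548,.022),barF=(60,243,.072),barN=(50,527,.072),
bottle=(363,122,.071),cap=(306,292,.023),dish=(337,464,.014))
Q={k:ray("top",(270+u/3.7,110+v/3.7),z) for k,(u,v,z) in P.items()}
for k,q in Q.items(): print(k,q.round(4))
for a,b in (("hBL","hTL"),("hBR","hTR"),("covFR","covBR"),("cRR","cFR"),("cRL","cFL"),("barN","barF")):
    d=Q[b]-Q[a];print(a,b,np.linalg.norm(d).round(4),np.degrees(np.arctan2(d[1],d[0])).round(2))
E
```

```text
hTL [ 0.745  -0.1423  0.068 ]
hTR [ 0.7417 -0.2121  0.068 ]
hBL [ 0.6882 -0.1397  0.068 ]
hBR [ 0.685  -0.2081  0.068 ]
covFR [ 0.5971 -0.1921  0.042 ]
covBR [ 0.6827 -0.1979  0.042 ]
covFL [ 0.6014 -0.1464  0.042 ]
cFL [ 0.5819 -0.1479  0.034 ]
cFR [ 0.5819 -0.1879  0.034 ]
cRR [ 0.5006 -0.1825  0.034 ]
cRL [ 0.5035 -0.1437  0.034 ]
laneR [ 0.4467 -0.1934  0.022 ]
laneL [ 0.4488 -0.1404  0.022 ]
barF [ 0.622  -0.1127  0.072 ]
barN [ 0.4567 -0.1018  0.072 ]
bottle [ 0.6908 -0.2937  0.071 ]
cap [ 0.6003 -0.2618  0.023 ]
dish [ 0.496  -0.2756  0.014 ]
hBL hTL 0.0568 -2.68
hBR hTR 0.0568 -4.0
covFR covBR 0.0858 -3.86
cRR cFR 0.0815 -3.84
cRL cFL 0.0785 -3.05
barN barF 0.1656 -3.77
```

Call:
move_arm([
  [[0, 0, -5.2], [1.7, 3.1, 0], 0.586],
  [[0, 0, -5.2], [1.7, 3.1, 0], 0.586],
  [[0, 0, -5.2], [1.7, 3.1, 0], 0.586],
  [[0, 0, -5.2], [1.7, 3.1, 0], 0.586],
  [[0, 0, -5.4], [1.7, 3.1, 0], 0.586],
  [[0, 0, 0], [1.7, 3.1, 0], 0.586],
  [[0, 0, 0], [1.7, 3.1, 0], 0.586],
  [[0, 0, 0], [1.7, 3.1, 0], 0.586],
  [[0, 0, 0], [1.7, 3.1, 0], 0.586],
  [[0, 0, 0], [1.7, 3.1, 0], 0.586],
])

```text
clock: 0.93
position: [0.4107, -0.2652, 0.2474]
tcp_rot: [1.0, -0.031, -0.0, 0.0]
wrist_force: [0.8, -0.2, 0.0]
opening: 0.0512
finger_force: 0.0
```

Call:
move_arm([
  [[0, 0, 0], [1.7, 3.2, -1.5], 0.586],
  [[0, 0, 0], [1.7, 3.2, -1.5], 0.586],
  [[0, 0, 0], [1.8, 3.2, -1.5], 0.586],
  [[0, 0, 0], [1.8, 3.2, -1.5], 0.586],
  [[0, 0, 0], [0, 0, 0], 0.586],
  [[0, 0, 0], [0, 0, 0], 0.586],
])

```text
clock: 1.43
position: [0.4805, -0.1366, 0.1864]
tcp_rot: [1.0, -0.029, -0.001, -0.001]
wrist_force: [-0.1, -1.0, 0.7]
opening: 0.0511
finger_force: 0.0
```

Run:
```python
from h import *
import cv2
from scipy.spatial.transform import Rotation as R
s=robot.read_state();f=robot.grab_frame("wrist");p=robot.camera_params("wrist")
cv2.imwrite("pics/w1.png",f)
T=np.eye(4);T[:3,:3]=R.from_quat(s["tcp_rot"]).as_matrix();T[:3,3]=s["position"]
np.savez("w1.npz",W=np.linalg.inv(T@p["hand_eye"]),K=p["mtx"])
print(s["position"],s["opening"],T[:3,:3].round(3),s["joint_pos"],s["clock"])
```

```text
[ 0.48049111 -0.13656003  0.18643902] 0.05111023432786497 [[ 0.998 -0.058 -0.002]
 [-0.058 -0.998  0.001]
 [-0.002 -0.001 -1.   ]] [ 0.58196365  0.13112419 -0.42308819  1.84628901  0.05721051  1.17834557
 -1.48880232] 1.4333
```

View pics/w1.png

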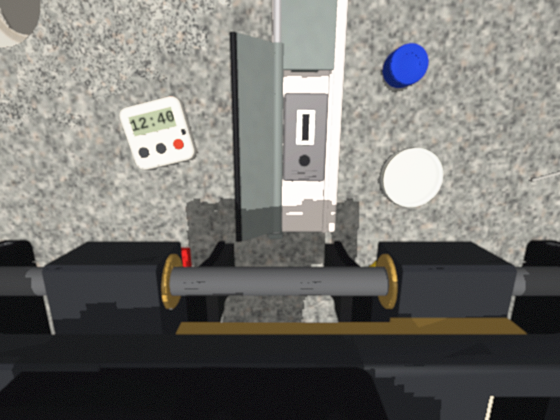

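The wrist view shows the cassette between (287,93) and (326,180), the cover's front right corner at (333,70), the bar's left edge from (233,33) to (238,240), and the lane front near row 231. I'll cross-check the reader frame from these.

Run:
```python
import numpy as np
z=np.load("w1.npz");C=np.linalg.inv(z["W"]);K=z["K"]
o=np.array([.5985,-.169,0]);a=np.radians(-3.6);ux=np.array([np.cos(a),np.sin(a),0]);uy=np.array([-np.sin(a),np.cos(a),0])
for n,u,v,h in (("cRL",285,179,.034),("cRR",326,180,.034),("cFL",287,93,.034),("cFR",327,93,.034),("covFR",333,70,.042),("barN",238,240,.072),("barF",233,33,.072),("laneL",281,231,.022),("laneR",335,231,.022)):
    d=C[:3,:3]@(np.linalg.inv(K)@[u,v,1]*[1,-1,-1]);p=C[:3,3]+d*(h-C[2,3])/d[2]
    print(n,p.round(4),((p-o)@ux).round(4),((p-o)@uy).round(4))
```

```text
cRL [ 0.5068 -0.1433  0.034 ] -0.0931 0.0199
cRR [ 0.5036 -0.1821  0.034 ] -0.0939 -0.0191
cFL [ 0.5831 -0.1491  0.034 ] -0.0167 0.0189
cFR [ 0.581  -0.1845  0.034 ] -0.0165 -0.0165
covFR [ 0.598  -0.1886  0.042 ] 0.0008 -0.0196
barN [ 0.4616 -0.0993  0.072 ] -0.141 0.061
barF [ 0.6221 -0.1105  0.072 ] 0.0199 0.0599
laneL [ 0.4514 -0.1364  0.022 ] -0.1489 0.0233
laneR [ 0.4481 -0.1922  0.022 ] -0.1486 -0.0326
```

Call:
move_arm([
  [[0, 0, -0.3], [0, 0, -2.0], 0.586],
  [[0, 0, 0], [0, -0.1, -2.0], 0.586],
  [[0, 0, 0], [0, 0, -2.0], 0.586],
  [[0, 0, 0], [0, 0, -2.0], 0.586],
  [[0, 0, 0], [0, 0, -1.0], 0.586],
  [[0, 0, 0], [0, 0, -1.0], 0.586],
  [[0, 0, 0], [0, 0, -1.0], 0.586],
  [[0, 0, 0], [0, 0, -1.0], 0.586],
  [[0, 0, 0], [0, 0, -1.0], 0.586],
  [[0, 0, 0], [0, 0, 0], 0.586],
])

```text
clock: 2.32
position: [0.4805, -0.14, 0.0565]
tcp_rot: [0.999, -0.034, 0.0, -0.0]
wrist_force: [1.0, 1.3, 4.6]
opening: 0.051
finger_force: 2.1
```

Run:
```python
from h import *
import cv2
s=robot.read_state();print(s["position"],s["wrist_force"])
a=robot.grab_frame("scene")[90:270,200:400];b=robot.grab_frame("wrist")[0:250,150:430]
a=cv2.resize(a,(400,360),interpolation=cv2.INTER_CUBIC);b=cv2.resize(b,(400,360))
cv2.imwrite("pics/d1.png",np.hstack([a,b]))
```

```text
[ 0.48050467 -0.13995401  0.05647593] [0.97712947 1.25745653 4.56941409]
```

View pics/d1.png

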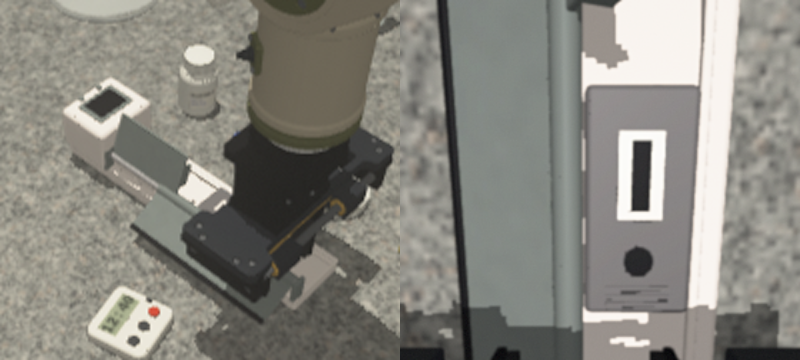

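The flap stands open, with the fingers straddling the shaft and the cassette square in the lane. I'll correct y and z slightly, then push.

Call:
move_arm([
  [[0, 0, 0], [0, 0.2, -0.2], 0.586],
  [[0, 0, 0], [0.6, -0.04, 0], 0.586],
  [[0, 0, 0], [0.6, -0.04, 0], 0.586],
  [[0, 0, 0], [0.6, -0.04, 0], 0.586],
  [[0, 0, 0], [0.6, -0.04, 0], 0.586],
  [[0, 0, 0], [0.6, -0.04, 0], 0.586],
  [[0, 0, 0], [0.6, -0.04, 0], 0.586],
  [[0, 0, 0], [0.6, -0.04, 0], 0.586],
  [[0, 0, 0], [0.6, -0.04, 0], 0.586],
  [[0, 0, 0], [0.6, -0.04, 0], 0.586],
])

```text
clock: 3.25
position: [0.535, -0.1415, 0.0555]
tcp_rot: [0.999, -0.034, -0.0, -0.0]
wrist_force: [-4.3, 1.9, 3.8]
opening: 0.0512
finger_force: 2.4
```

Run:
```python
from h import *
import cv2
s=robot.read_state();print(s["position"],s["wrist_force"])
a=robot.grab_frame("scene")[90:270,200:400];b=robot.grab_frame("wrist")[0:250,150:430]
a=cv2.resize(a,(400,360),interpolation=cv2.INTER_CUBIC);b=cv2.resize(b,(400,360))
cv2.imwrite("pics/d2.png",np.hstack([a,b]))
```

```text
[ 0.53500685 -0.14153245  0.05551723] [-4.25088301  1.93196057  3.8397561 ]
```

View pics/d2.png

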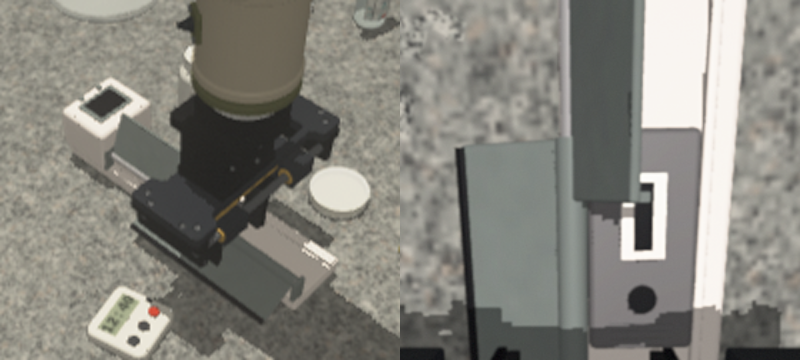

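The cassette is sliding straight under the open flap, and its front edge is about 40 mm past the mouth.

Call:
move_arm([
  [[0, 0, 0], [0.6, -0.04, -0.1], 0.586],
  [[0, 0, 0], [0.6, -0.04, 0], 0.586],
  [[0, 0, 0], [0.6, -0.04, 0], 0.586],
  [[0, 0, 0], [0.6, -0.03, 0], 0.586],
  [[0, 0, 0], [0.6, -0.03, 0], 0.586],
  [[0, 0, 0], [0.6, -0.04, 0], 0.586],
  [[0, 0, 0], [0.6, -0.04, 0], 0.586],
  [[0, 0, 0], [0.6, -0.04, 0], 0.586],
  [[0, 0, 0], [0.6, -0.04, 0], 0.586],
  [[0, 0, 0], [0.3, -0.02, 0], 0.586],
])

```text
clock: 4.18
position: [0.5923, -0.1451, 0.0546]
tcp_rot: [0.999, -0.034, 0.0, -0.0]
wrist_force: [-3.1, 1.7, 3.4]
opening: 0.0509
finger_force: 2.1
```

Call:
move_arm([
  [[0, 0, 0], [0.3, -0.02, 0], 0.586],
  [[0, 0, 0], [0, 0, 0], 0.586],
])

```text
clock: 4.35
position: [0.595, -0.1453, 0.0546]
tcp_rot: [0.999, -0.034, 0.0, -0.0]
wrist_force: [-0.7, 1.9, 2.9]
opening: 0.0511
finger_force: 1.9
```

Call:
move_arm([
  [[0, 0, 0], [0.2, -0.01, 0], 0.586],
  [[0, 0, 0], [0.1, -0.01, 0], 0.586],
  [[0, 0, 0], [0, 0, 0], 0.586],
])

```text
clock: 4.6
position: [0.5975, -0.1456, 0.0546]
tcp_rot: [0.999, -0.034, 0.0, 0.0]
wrist_force: [-2.4, 2.4, 3.0]
opening: 0.0513
finger_force: 2.0
```

Call:
move_arm([
  [[0, 0, 0], [0.1, -0.01, 0], 0.586],
  [[0, 0, 0], [0, 0, 0], 0.586],
])

```text
clock: 4.77
position: [0.5983, -0.1457, 0.0546]
tcp_rot: [0.999, -0.034, -0.0, 0.0]
wrist_force: [-3.1, 2.6, 3.7]
opening: 0.051
finger_force: 2.2
```

Call:
move_arm([
  [[0, 0, 0], [0.2, -0.01, 0], 0.586],
  [[0, 0, 0], [0, 0, 0], 0.586],
])

```text
clock: 4.93
position: [0.5998, -0.146, 0.0544]
tcp_rot: [0.999, -0.034, -0.001, 0.0]
wrist_force: [-6.5, 1.8, 5.2]
opening: 0.0512
finger_force: 4.8
```

Call:
move_arm([
  [[0, 0, 0], [0.2, -0.01, 0], 0.586],
  [[0, 0, 0], [0, 0, 0], 0.586],
])

```text
clock: 5.1
position: [0.6003, -0.1461, 0.0542]
tcp_rot: [0.999, -0.034, -0.003, 0.0]
wrist_force: [-14.1, 2.5, 10.9]
opening: 0.0513
finger_force: 8.3
```

Force climbs steeply at x≈0.600, so the cassette is against the stop. I'll draw back along the lane still holding the bar, then lift.

Call:
move_arm([
  [[0, 0, 0], [-0.5, 0.03, 0], 0.586],
  [[0, 0, 0], [-0.8, 0.05, 0], 0.586],
  [[0, 0, 0], [-0.8, 0.05, 0], 0.586],
  [[0, 0, 0], [-0.8, 0.05, 0], 0.586],
  [[0, 0, 0], [-0.8, 0.05, 0], 0.586],
  [[0, 0, 0], [-0.8, 0.05, 0], 0.586],
  [[0, 0, 0], [-0.8, 0.05, 0], 0.586],
  [[0, 0, 0], [0, 0, 0], 0.586],
])

```text
clock: 5.77
position: [0.5476, -0.1427, 0.0545]
tcp_rot: [0.999, -0.034, -0.001, 0.0]
wrist_force: [-1.5, 1.9, 3.2]
opening: 0.0511
finger_force: 2.0
```

Run:
```python
from h import *
import cv2
s=robot.read_state();print(s["position"],s["wrist_force"])
b=robot.grab_frame("wrist")[0:250,150:430]
cv2.imwrite("pics/d3.png",cv2.resize(b,None,fx=2,fy=2))
```

```text
[ 0.54759815 -0.14265144  0.05446361] [-1.53758876  1.93740807  3.24251149]
```

View pics/d3.png

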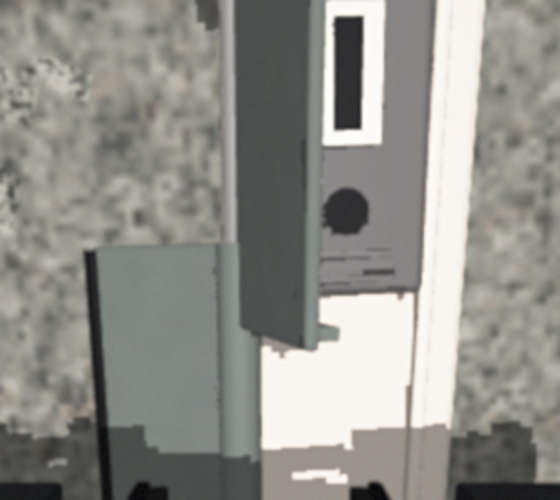

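The cassette's rear edge (crop row ~290) sits beyond the flap's front edge, and the finger is clear. I'll measure the rear edge once.

Run:
```python
from h import *
from scipy.spatial.transform import Rotation as R
s=robot.read_state();p=robot.camera_params("wrist")
T=np.eye(4);T[:3,:3]=R.from_quat(s["tcp_rot"]).as_matrix();T[:3,3]=s["position"];C=T@p["hand_eye"]
for u,v in((150+417/2,145),(150+330/2,147.5)):
    d=C[:3,:3]@(np.linalg.inv(p["mtx"])@[u,v,1]*[1,-1,-1]);q=C[:3,3]+d*(.034-C[2,3])/d[2]-[.599,-.168,0]
    print(q[0]*.998-q[1]*.063,q[0]*.063+q[1]*.998)
```

```text
0.010051872003352488 -0.017601948129167332
0.008937220316652821 0.004127259526837224
```

Its rear end is about 8–10 mm inside the mouth, so the cassette is home. I'll release the flap by rising slowly, then retreat.

Call:
move_arm([
  [[0, 0, 0], [-0.8, 0.05, 0.4], 0.586],
  [[0, 0, 0], [-0.5, 0.03, 0.8], 0.586],
  [[0, 0, 0], [0, 0, 0.8], 0.586],
  [[0, 0, 0], [0, 0, 0.8], 0.586],
  [[0, 0, 0], [0, 0, 0.8], 0.586],
  [[0, 0, 0], [0, 0, 1.0], 0.586],
  [[0, 0, 0], [0, 0, 1.5], 0.586],
  [[0, 0, 0], [0, 0, 3], 0.586],
  [[0, 0, 0], [0, 0, 3], 0.586],
  [[0, 0, 0], [0, 0, 3], 0.586],
])

```text
clock: 6.65
position: [0.5361, -0.1413, 0.2074]
tcp_rot: [0.999, -0.034, -0.0, -0.0]
wrist_force: [0.2, -0.7, 0.1]
opening: 0.0509
finger_force: 0.0
```

Call:
move_arm([
  [[0, 0, 0], [-3, 0, 2], 0.586],
  [[0, 0, 0], [-3, 0, 0], 0.586],
  [[0, 0, 0], [-3, 0, 0], 0.586],
  [[0, 0, 0], [-3, 0, 0], 0.586],
  [[0, 0, 0], [0, 0, 0], 0.586],
  [[0, 0, 0], [0, 0, 0], 0.586],
])

```text
clock: 7.15
position: [0.4156, -0.1419, 0.2265]
tcp_rot: [0.999, -0.034, 0.0, 0.001]
wrist_force: [0.5, -0.2, 0.5]
opening: 0.0509
finger_force: 0.0
```

Run:
```python
from h import *
import cv2
s=robot.read_state();print(s["position"],s["wrist_force"],s["clock"])
a=robot.grab_frame("scene")[90:270,200:400];b=robot.grab_frame("wrist")[0:250,150:430]
cv2.imwrite("pics/d4.png",np.hstack([cv2.resize(a,(400,360),interpolation=cv2.INTER_CUBIC),cv2.resize(b,(400,360))]))
```

```text
[ 0.41560445 -0.14186265  0.22647626] [ 0.48952907 -0.1628493   0.50858376] 7.15
```

View pics/d4.png

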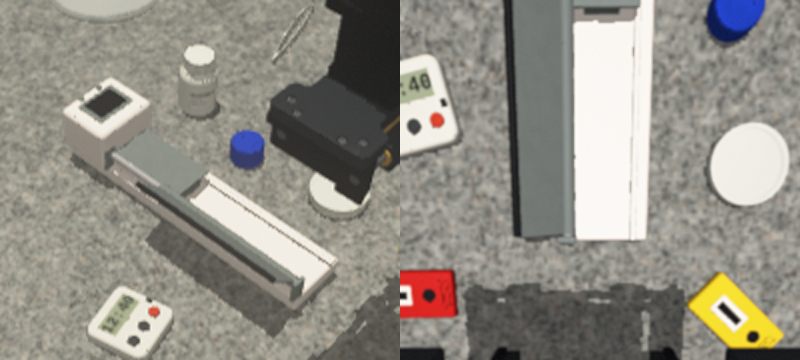

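The flap is shut and level, the lane is empty with the cassette inside, and the bystanders are where they were.

```bash
python3 -c "
from bench import robot
print(robot.job_done())"
```

```text
the job is handed in; nothing more can be done
None
```

The cassette is fully home against the rear stop, the flap has sprung shut behind it, the bystanders look undisturbed, and the job was handed in at about 7 s on the robot's clock (no verdict was returned).

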